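# Clear the plank and hold it out for spraying

## Task

Clear the plank by stacking the two cases that lie on it squarely on the grey case: the orange one first, then the blue one on top, and leave the three-case column standing. Then slide the plank outward along the wooden stand, without lifting it off, until the middle of its red tape line is right over the stand's outer edge and the plank points straight out over the paper, square to that edge. It would now tip, so finish while still holding its tail with the fingers, plank flat on the stand, and do not let go; leave the other things on the bench alone.

Things in the scene. Friction and masses are not known exactly. Their poses are not given: they have to be found in the camera images.
- stand: Fixed upturned dark wooden drawer serving as a stand: 160 mm (own x) by 240 mm (own y) by 60 mm high, flat top at z = 60 mm. A sheet of paper lies on the bench beyond its outer edge. Own -y points outward, over the paper (roughly to the robot's right). Origin: centre of the underside.
- stand_edge (a point): Middle of the stand's top outer edge, over the paper side: 120 mm along the stand's own -y from its centre, 60 mm above the bench. Axes as the stand's; the edge runs along x.
- plank: Loose light wooden plank lying flat on the stand, not fixed or guided: 55 mm wide (own x), 400 mm long (own y), 18 mm thick, 0.2 to 0.45 kg, balance point at its middle. Own -y is its outer end (the paper side), +y its tail. With the red tape at the stand's edge its balance point is 35 mm beyond the edge, so it tips unless its tail is held. Origin: centre of the underside.
- plank_tape (a point): Middle of the red tape line, 10 mm wide, that runs across the plank's top and down its sides: 35 mm from the plank's middle towards its tail (own +y), on the top face, 18 mm above the underside. Axes as the plank's.
- case_orange: Loose orange closed flat plastic parts case, 48 mm (own x) by 80 mm (own y) by 30 mm high, flat top and bottom, 0.15 kg, at first lying on the plank to one side of the tape (long side roughly along the plank). Origin: centre of the underside.
- case_blue: Loose blue closed flat plastic parts case, 48 mm (own x) by 80 mm (own y) by 30 mm high, flat top and bottom, 0.15 kg, at first lying on the plank on the other side of the tape. Origin: centre of the underside.
- case_grey: Loose grey closed flat plastic parts case, 48 mm (own x) by 80 mm (own y) by 30 mm high, flat top and bottom, 0.35 kg, lying on the bench to the robot's left: the foot of the column. Origin: centre of the underside.
- paint_green: Loose green paint bottle with white cap, 44 mm diameter, 110 mm tall, behind the stand. Leave alone. Origin: centre of the underside.
- paint_white: Loose white paint bottle with red cap, 40 mm diameter, 100 mm tall, behind the stand. Leave alone. Origin: centre of the underside.
- glue: Loose amber jar with black cap, 46 mm diameter, 80 mm tall, near the robot on its right. Leave alone. Origin: centre of the underside.
- tape_roll: Loose yellow roll of tape lying flat, 80 mm diameter, 25 mm high, near the robot on its left. Leave alone. Origin: centre of the underside.
- truck: Loose red toy pickup, 130 mm long, 55 mm wide, 56 mm high, behind the stand. Leave alone. Origin: centre of the underside.
- brush_pot: Loose dark steel pot, 70 mm diameter, 90 mm tall, with brushes standing to 195 mm, at the left, beyond the column. Leave alone. Origin: centre of the underside.

How it is judged (in metres and radians):
On the way, in this order (a step that is already met when the one before it is completed fails the run):
1. the orange case stands squarely on the grey case and is let go (height (world z) of case_grey below 0.005 m and horizontal distance between case_orange and case_grey below 0.009 m and angle between the y axis of case_orange and the y axis of case_grey, either way round below 0.12 rad and z of case_orange in the frame of case_grey between 0.026 and 0.034 m and angle between case_orange's own z axis and vertical below 0.06 rad and contact force between the fingers and case_orange below 0.1 N and linear speed of case_orange below 0.02 m/s), for 0.2 s.
2. the blue case stands squarely on the orange case and is let go (height (world z) of case_grey below 0.005 m and horizontal distance between case_orange and case_grey below 0.009 m and angle between the y axis of case_orange and the y axis of case_grey, either way round below 0.12 rad and z of case_orange in the frame of case_grey between 0.026 and 0.034 m and angle between each of case_orange, case_blue's own z axis and vertical below 0.06 rad and horizontal distance between case_blue and case_orange below 0.009 m and angle between the y axis of case_blue and the y axis of case_orange, either way round below 0.12 rad and z of case_blue in the frame of case_orange between 0.026 and 0.034 m and contact force between the fingers and case_blue below 0.1 N and linear speed of case_blue below 0.02 m/s), for 0.2 s.
3. the plank's tape is over the stand's edge and the fingers hold it (y of plank_tape in the frame of stand_edge between -0.007 and 0.007 m and angle between the y axis of plank and the y axis of stand, either way round below 0.07 rad and angle between plank's own z axis and vertical below 0.03 rad and z of plank in the frame of stand between 0.056 and 0.064 m and contact force between the fingers and plank above 0.5 N and contact force between plank and stand above 0.3 N and contact force between plank and case_orange below 0.1 N and contact force between plank and case_blue below 0.1 N and contact force between plank and case_grey below 0.1 N and linear speed of plank below 0.01 m/s), for 0.2 s.
At the end, for the whole second after the job is handed in: Grey, orange, blue column on the bench, each centred within 9 mm and 0.12 rad on the one below. Tape within 7 mm of the stand's outer edge, plank square to it within 0.07 rad, flat on the stand (0.03 rad, 4 mm), at rest, touching no case, held by the fingers with over 0.5 N (all of step 3 and height (world z) of case_grey below 0.005 m and horizontal distance between case_orange and case_grey below 0.009 m and angle between the y axis of case_orange and the y axis of case_grey, either way round below 0.12 rad and z of case_orange in the frame of case_grey between 0.026 and 0.034 m and angle between each of case_orange, case_blue's own z axis and vertical below 0.06 rad and horizontal distance between case_blue and case_orange below 0.009 m and angle between the y axis of case_blue and the y axis of case_orange, either way round below 0.12 rad and z of case_blue in the frame of case_orange between 0.026 and 0.034 m); the arm keeps its last pose, push and grip.
It fails at once if the plank tipped more than 0.12 rad (angle between plank's own z axis and vertical above 0.12 rad).
It fails at once if the plank was lifted more than 15 mm off the stand (z of plank in the frame of stand above 0.075 m).
It fails at once if a bystander was moved more than 30 mm or knocked over (distance of any of paint_green, paint_white, glue, tape_roll, truck, brush_pot from where it was at the start of the episode above 0.03 m or angle between any of paint_green, paint_white, glue, tape_roll, truck, brush_pot's own z axis and vertical above 0.5 rad).
It also fails if it takes over 67 s, if anything falls off the work surface, if the arm or the gripper's body presses on something with over 40 N, if the wrist force passes 120 N, or if a joint passes its speed limit or range.

## Robot

A 6-joint arm with a two-finger parallel gripper is mounted at the origin on the work surface. World frame = base frame: x ahead of the robot, y to its left, z up, the work surface at z = 0. Lengths are in m, angles in degrees, forces in N, time in s.
With the tool pointing down it reaches from about 0.35 to 0.875 m from the base axis. Payload 4.2 kg.
Tool frame: the origin (TCP) lies between the finger pads; the fingertips stand 17 mm ahead of it and the grasp point (between the pads) lies 2 mm behind it; z points along the fingers, y is the line along which they close (so a half turn about z gives the same grasp; the last joint's range is limited). The gripper opens to 87 mm and grips with 3 to 60 N. Pads are 19 mm wide; open, the fingers measure 117 mm over their backs; the gripper's body (75 mm by 190 mm) begins 51 mm behind the grasp point.
Start: joints at [83.228, 22.042, 0.453, 0, -68.411, -14.817], TCP at [0.23, 0.581, 0.24] pointing down, gripper open.
Joint ranges: [-179.83, 179.83], [-69.29, 118.12], [-61.27, 80.66], [-181.25, 117.63], [-171.15, -9.14], [-177.46, 177.46]. Speed limits (degrees/s): [159.86, 159.86, 180, 180, 180, 180].

## Interface

Orientations are given as a 3x3 rotation matrix whose columns are the frame's x, y, z axes.
In Python, from station import r gives the robot as it stands.
- The arm moves only by the tool servo_tool, never from a script. Its argument "targets" is a list of rows, each a list of 5 numbers: the shift along the world's x, y, z in units of 30 mm (1.0 is 30 mm), then the turn about the world's z in rad, then the finger opening in mm, from 0 to 87. In form: [[x, y, z, turn, gripper], ...]. A call has exactly 5 rows; each row is the pose to reach, as a shift and turn from the pose commanded when the call began; what a row does not reach only later rows make up. A row lasts 1/12 s, in which the tool goes at most 41.7 mm and 7.16 degrees, less where a joint would pass 70% of its speed; a pose out of reach is approached as far as the arm can. A call with a gripper value outside its range is refused whole. The fingers move at their own pace and stop on an object; the grip force is fixed at half the most. Time passes only in rows, so rows that repeat a pose let the fingers close, or fill a call up. It gives the time, the measured TCP pose, the force, the opening and the grip force at its end, in the units of the state.
- r.sense(): the state, without advancing time (a new reading comes with each control period).
- r.capture(name): name is "side" or "top"; returns a dict with "pixels" (400x640x3 uint8, red, green, blue), "fx", "fy", "cx", "cy" (pixels), "world_from_camera" (4x4, takes a point from camera to world coordinates). Camera axes: x right, y down, z forward; pixel columns grow to the right and rows downward; lengths in m; the calibration is good to about 2 mm. A picture is of the moment at which its call begins. There is no depth.
- r.finish_job(): hands the job in; it is judged then, once.
The state is a dict: "time_s": time; "joints": joint angles; "joint_velocities": joint speeds; "effort": joint torques, N m; "tcp_pos": TCP position; "ee_rot": TCP orientation; "wrist_force": force on the tool from outside, world axes, zero at the start; "moment": the same for the moment, N m; "gripper_width": opening from 0.0 (shut) to 1.0 (fully open); "gripper_force": force on a finger pad.
Only numpy, scipy, OpenCV 4.12 (cv2) and the standard library are available. Lean on these libraries where they do the work, as an engineer would, in place of code of your own. Each camera call takes 0.05 s, during which the arm holds its last target. There are 200 camera calls.

## Working session

There is one attempt and no reset: what is moved stays moved. The work goes in short steps, Python scripts to look and compute and a tool call to move; the robot and the scene stay as the last step left them, time stands still between calls to the robot, and variables do not carry over. Pictures are saved under pics/ and viewed, at most 10 in all, crops included, and the job is handed in when it is done.

Besides the shell and the picture viewer there is one more tool, called after ">>>" as name(argument=value, ...) on one line, values as JSON. servo_tool: Moves the arm, as the interface text tells. Its arguments: {"type":"object","properties":{"targets":{"type":"array","items":{"type":"array","items":{"type":"number"}}}},"required":["targets"]}

```bash
mkdir -p pics
python3 - <<'E'
from station import r
import cv2
for n in("top","side"):
    c=r.capture(n); cv2.imwrite(f"pics/{n}0.png",c["pixels"][:,:,::-1]); print(n,c["fx"],c["fy"],c["cx"],c["cy"],c["world_from_camera"])
s=r.sense();print(s)
E
```

```text
top 405.25851099547805 405.25851099547805 317.7667902717334 191.34559805656838 [[-0.01196699 -0.99177654  0.12742089  0.39731112]
 [-0.99986545  0.01329841  0.00960337  0.10827806]
 [-0.01121889 -0.12728882 -0.99180224  1.21591488]
 [ 0.          0.          0.          1.        ]]
side 455.8097516340643 455.8097516340643 321.70866382503436 195.3578673626182 [[ 0.80091405 -0.34388925  0.49018045 -0.014989  ]
 [-0.59877821 -0.46155939  0.65454379 -0.62569699]
 [ 0.00115682 -0.81774269 -0.57558279  0.74026138]
 [ 0.          0.          0.          1.        ]]
{'time_s': 0.1, 'joints': array([ 8.32285830e+01,  2.20878140e+01,  3.86762978e-01, -2.22603258e-02,
       -6.84101150e+01, -1.48168295e+01]), 'joint_velocities': array([-0.05972215, -0.18119657,  0.16621694,  0.04336557,  0.06018547,
        0.02561007]), 'effort': array([-6.35062970e-04, -3.91692889e+01,  1.87932891e+01,  4.23194513e+00,
        1.33907425e-02, -7.57046428e-05]), 'tcp_pos': array([0.22976741, 0.58069758, 0.23855572]), 'ee_rot': array([[ 9.29799288e-01, -3.68066488e-01, -5.87502993e-04],
       [-3.68066927e-01, -9.29797390e-01, -1.88405757e-03],
       [ 1.47199703e-04,  1.96803581e-03, -9.99998053e-01]]), 'wrist_force': array([-0.74405738,  0.30291378,  0.05486689]), 'moment': array([-0.02255585,  0.02269859,  0.0095664 ]), 'gripper_force': 0.0, 'gripper_width': 0.9954693014358725}
```

View pics/top0.png

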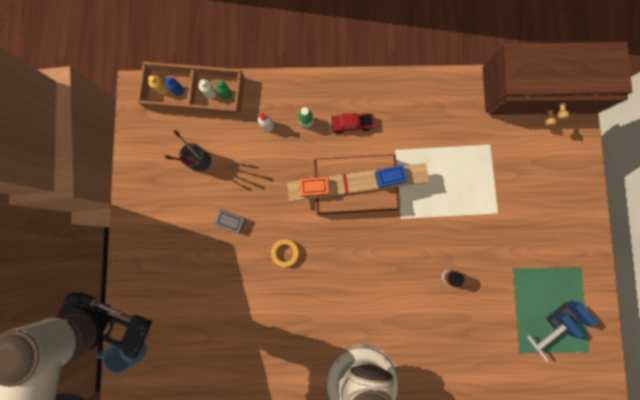

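View pics/side0.png

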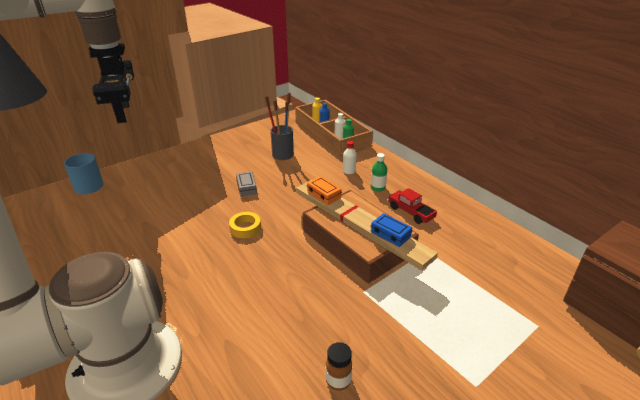

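Top view: orange case at (314,186), blue at (391,177), grey at (230,221), tape at (346,183), and plank from (289,190) to (428,174). The stand spans columns 316–398. I'll enlarge this area.

```bash
cat > h.py <<'E'
import numpy as np, cv2
from station import r
def ray(c,u,v,z):
    """pixel -> world point on plane z"""
    T=c["world_from_camera"]; d=T[:3,:3]@[(u-c["cx"])/c["fx"],(v-c["cy"])/c["fy"],1]; o=T[:3,3]
    return o+d*(z-o[2])/d[2]
def proj(c,p):
    T=c["world_from_camera"]; q=T[:3,:3].T@(np.array(p)-T[:3,3]); return c["fx"]*q[0]/q[2]+c["cx"],c["fy"]*q[1]/q[2]+c["cy"]
def crop(c,name,u0,v0,u1,v1,k):
    cv2.imwrite("pics/"+name,cv2.resize(c["pixels"][v0:v1,u0:u1,::-1],None,fx=k,fy=k,interpolation=cv2.INTER_CUBIC))
def blob(c,lo,hi,box,z):
    """centre and long-axis yaw (deg) of an HSV blob in box, on plane z"""
    u0,v0,u1,v1=box; m=cv2.inRange(cv2.cvtColor(c["pixels"][v0:v1,u0:u1],cv2.COLOR_RGB2HSV),lo,hi)
    n,l,s,_=cv2.connectedComponentsWithStats(m); k=1+np.argmax(s[1:,4]); ys,xs=np.nonzero(l==k)
    P=np.array([ray(c,x+u0,y+v0,z)[:2] for x,y in zip(xs,ys)],np.float32)
    (cx,cy),(w,h),a=cv2.minAreaRect(P); e=np.linalg.eigh(np.cov(P.T))[1][:,1]
    return len(P),P.mean(0).round(4),np.round([cx,cy,w,h,a],4),"yaw",round(np.degrees(np.arctan2(e[1],e[0]))%180,1)
E
python3 - <<'E'
from h import *
c=r.capture("top")
crop(c,"t1.png",205,145,440,255,3.4)
hsv=cv2.cvtColor(c["pixels"],cv2.COLOR_RGB2HSV)
for p in((314,186),(391,177),(230,221),(346,183),(365,181)):print(hsv[p[1],p[0]],ray(c,*p,.1).round(3))
print("or",blob(c,(3,170,150),(14,255,255),(295,172,335,202),.108))
print("bl",blob(c,(100,120,60),(130,255,255),(370,160,412,195),.108))
print("gr",blob(c,(0,0,60),(180,70,200),(212,205,250,240),.03))
E
```

```text
[ 10 184 237] [0.556 0.129 0.1  ]
[109 177 154] [ 0.578 -0.085  0.1  ]
[ 11  40 128] [0.461 0.362 0.1  ]
[  4 172 172] [0.563 0.04  0.1  ]
[ 16 124 198] [ 0.568 -0.013  0.1  ]
or (495, array([0.555 , 0.1295], dtype=float32), array([0.5548, 0.1296, 0.0498, 0.0792, 4.0333]), 'yaw', np.float64(92.8))
bl (444, array([ 0.5801, -0.0833], dtype=float32), array([ 0.5803, -0.0835,  0.0446,  0.0777, 13.3522]), 'yaw', np.float64(103.3))
gr (396, array([0.4647, 0.3784], dtype=float32), array([4.64800e-01, 3.78900e-01, 7.93000e-02, 4.35000e-02, 6.90485e+01]), 'yaw', np.float64(68.6))
```

View pics/t1.png

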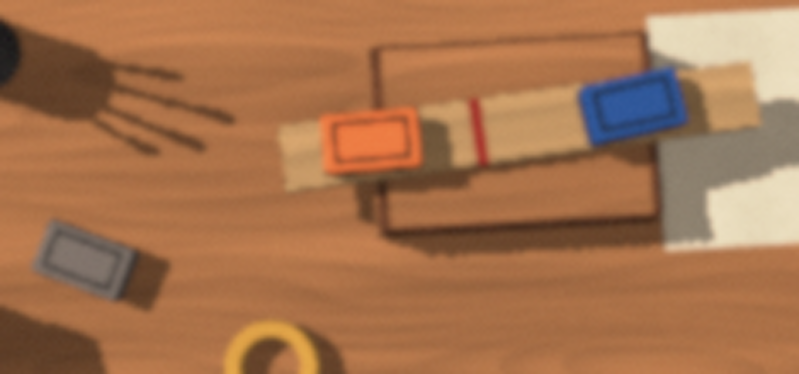

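The crop shows the stand's top corners at (374,48), (645,33), (658,217) and (386,234). The plank ends are at (279,126)/(288,190) and (750,63)/(760,127). The tape runs from (474,100) to (483,163), and all three case outlines are clear. I'll convert these to world positions.

Run:
```python
from h import *
c=r.capture("top")
W=lambda x,y,z: ray(c,205+(x+.5)/3.4-.5,145+(y+.5)/3.4-.5,z)[:2]
def quad(n,z,pts):
    P=np.array([W(*p,z) for p in pts]); a=P[0]+P[3]-P[1]-P[2]; 
    print(n,"ctr",P.mean(0).round(4),"len",round(np.linalg.norm(a)/2,4),"wid",round(np.linalg.norm(P[0]+P[1]-P[2]-P[3])/2,4),"yaw",round(np.degrees(np.arctan2(a[1],a[0])),1)); return P
S=quad("stand",.06,[(374,48),(645,33),(658,217),(386,234)]); print("edge mid",(S[1]+S[2])/2)
quad("plank",.078,[(279,126),(750,63),(760,127),(288,190)])
quad("orange",.108,[(320,116),(415,107),(421,167),(328,175)])
quad("blue",.108,[(580,88),(676,69),(686,125),(590,145)])
quad("grey",.03,[(54,219),(135,249),(115,300),(34,270)])
print("tape",W(478.5,131,.078))
print("roll",W(272,365,.025),"truck/bottles",[ray(c,u,v,z).round(3) for u,v,z in((352,123,.03),(305,117,.05),(265,122,.05),(455,279,.08),(195,158,.09))])
```

```text
stand ctr [0.567  0.0082] len 0.2303 wid 0.1586 yaw 92.6
edge mid [ 0.57229492 -0.10681141]
plank ctr [0.5692 0.0065] len 0.3971 wid 0.0545 yaw 96.9
orange ctr [0.5542 0.1299] len 0.0767 wid 0.0491 yaw 94.4
blue ctr [ 0.5796 -0.0835] len 0.0799 wid 0.0471 yaw 100.8
grey ctr [0.4657 0.3795] len 0.0753 wid 0.0467 yaw 69.2
tape [0.56581142 0.04069447]
roll [0.37368148 0.21830626] truck/bottles [array([0.756, 0.014, 0.03 ]), array([0.77 , 0.155, 0.05 ]), array([0.757, 0.274, 0.05 ]), array([ 0.296, -0.254,  0.08 ]), array([0.642, 0.467, 0.09 ])]
```

>>> servo_tool(targets=[[0.72,-1,0,-0.11,87],[1.44,-2,0,-0.22,87],[2.16,-3,0,-0.33,87],[2.88,-4,0,-0.44,87],[3.6,-5,0,-0.55,87]])

```text
time_s: 0.62
tcp_pos: [0.3385, 0.4295, 0.2394]
ee_rot: [[0.596, -0.803, -0.0], [-0.803, -0.596, -0.0], [0.0, 0.0, -1.0]]
wrist_force: [0.5, 1.0, 0.4]
gripper_width: 1.0
gripper_force: 0.0
```

>>> servo_tool(targets=[[0.72,-1,0,-0.11,87],[1.44,-2,0,-0.22,87],[2.16,-3,0,-0.33,87],[2.88,-4,0,-0.44,87],[3.6,-5,0,-0.55,87]])

```text
time_s: 1.03
tcp_pos: [0.4465, 0.2795, 0.2396]
ee_rot: [[0.089, -0.996, 0.0], [-0.996, -0.089, 0.0], [-0.0, -0.0, -1.0]]
wrist_force: [0.9, 0.6, 0.5]
gripper_width: 1.002
gripper_force: 0.0
```

>>> servo_tool(targets=[[0.72,-1,-0.4,-0.02,87],[1.44,-2,-0.8,-0.03,87],[2.16,-3,-1.2,-0.03,87],[2.88,-4,-1.6,-0.03,87],[3.62,-5.03,-2,-0.03,87]])

```text
time_s: 1.45
tcp_pos: [0.5552, 0.1287, 0.179]
ee_rot: [[0.064, -0.998, 0.0], [-0.998, -0.064, 0.0], [-0.0, -0.0, -1.0]]
wrist_force: [-0.2, 0.4, -0.1]
gripper_width: 1.001
gripper_force: 0.0
```

>>> servo_tool(targets=[[0,0,-0.4,0,87],[0,0,-0.8,0,87],[0,0,-1.2,0,87],[0,0,-1.2,0,87],[0,0,-1.2,0,87]])

```text
time_s: 1.87
tcp_pos: [0.5543, 0.13, 0.143]
ee_rot: [[0.064, -0.998, -0.001], [-0.998, -0.064, -0.001], [0.001, 0.002, -1.0]]
wrist_force: [-0.1, -0.3, 1.1]
gripper_width: 1.001
gripper_force: 0.0
```

>>> servo_tool(targets=[[0,0,-0.5,0,87],[0,0,-1,0,87],[0,0,-1.43,0,87],[0,0,-1.43,0,70],[0,0,-1.43,0,60]])

```text
time_s: 2.28
tcp_pos: [0.5548, 0.1306, 0.1012]
ee_rot: [[0.065, -0.998, 0.0], [-0.998, -0.065, -0.0], [0.0, -0.0, -1.0]]
wrist_force: [0.3, -0.6, -1.1]
gripper_width: 0.92
gripper_force: 0.0
```

>>> servo_tool(targets=[[0,0,0,0,54],[0,0,0,0,50],[0,0,0,0,40],[0,0,0,0,40],[0,0,0,0,40]])

```text
time_s: 2.7
tcp_pos: [0.5548, 0.1304, 0.1012]
ee_rot: [[0.064, -0.998, 0.001], [-0.998, -0.064, 0.0], [-0.0, -0.001, -1.0]]
wrist_force: [0.3, 0.0, -0.2]
gripper_width: 0.554
gripper_force: 0.5
```

>>> servo_tool(targets=[[0,0,0,0,40],[0,0,0.2,0,40],[0,0,0.6,0,40],[0,0,1.2,0,40],[0,0,1.8,0,40]])

```text
time_s: 3.12
tcp_pos: [0.5538, 0.1299, 0.1547]
ee_rot: [[0.064, -0.998, -0.002], [-0.998, -0.064, -0.001], [0.001, 0.002, -1.0]]
wrist_force: [0.2, 0.0, -1.7]
gripper_width: 0.549
gripper_force: 30.0
```

>>> servo_tool(targets=[[-0.3,0.83,0,-0.06,40],[-0.6,1.66,0,-0.12,40],[-0.9,2.49,0,-0.18,40],[-1.2,3.32,0,-0.24,40],[-1.5,4.15,0,-0.3,40]])

```text
time_s: 3.53
tcp_pos: [0.5087, 0.2555, 0.1547]
ee_rot: [[-0.237, -0.971, -0.001], [-0.971, 0.237, -0.0], [0.0, 0.001, -1.0]]
wrist_force: [0.0, 0.4, -0.8]
gripper_width: 0.55
gripper_force: 30.0
```

>>> servo_tool(targets=[[-0.3,0.83,0,-0.06,40],[-0.6,1.66,0,-0.12,40],[-0.9,2.49,0,-0.13,40],[-1.2,3.32,0,-0.13,40],[-1.48,4.15,0,-0.13,40]])

```text
time_s: 3.95
tcp_pos: [0.4642, 0.3801, 0.1546]
ee_rot: [[-0.358, -0.934, -0.001], [-0.934, 0.358, -0.001], [0.001, 0.001, -1.0]]
wrist_force: [0.5, 0.4, -1.3]
gripper_width: 0.55
gripper_force: 30.0
```

>>> servo_tool(targets=[[0,0,-0.4,0,40],[0,0,-0.8,0,40],[0,0,-1.2,0,40],[0,0,-1.7,0,40],[0,0,-1.7,0,40]])

```text
time_s: 4.37
tcp_pos: [0.4634, 0.3775, 0.1005]
ee_rot: [[-0.359, -0.933, -0.005], [-0.933, 0.359, -0.005], [0.007, 0.003, -1.0]]
wrist_force: [-1.5, -1.1, -2.3]
gripper_width: 0.546
gripper_force: 30.0
```

Run:
```python
from h import *
c=r.capture("side");t=r.capture("top")
u,v=map(int,proj(c,(.465,.379,.06)));print(u,v)
a=c["pixels"][v-45:v+45,u-55:u+55,::-1]; u2,v2=map(int,proj(t,(.465,.379,.1)));print(u2,v2)
b=t["pixels"][v2-45:v2+45,u2-55:u2+55,::-1]
cv2.imwrite("pics/p1.png",cv2.resize(np.hstack([a,b]),None,fx=3.6,fy=3.6,interpolation=cv2.INTER_CUBIC))
```

```text
244 169
223 219
```

View pics/p1.png

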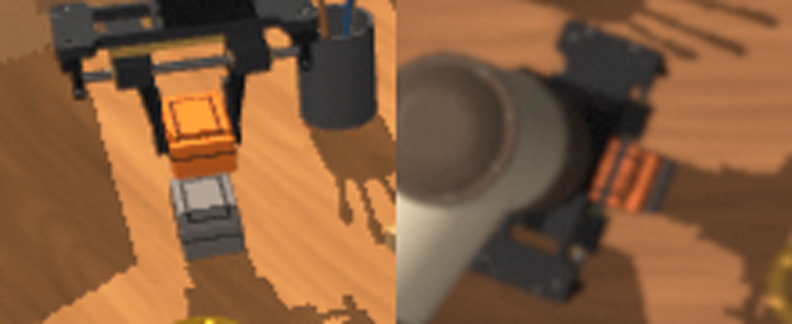

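The left half shows the orange case held level above the grey one. Orange's bottom front corners are at (173,178) and (236,168), and grey's are at (186,258) and (244,250). I'll compare them numerically.

Run:
```python
from h import *
c=r.capture("side")
W=lambda x,y,z: ray(c,189+(x+.5)/3.6-.5,124+(y+.5)/3.6-.5,z)[:2].round(4)
print("or bot",W(173,178,.0785),W(236,168,.0785),"top",W(165,147,.1085),W(237,139,.1085))
print("gr bot",W(186,258,0),W(244,250,0),"top",W(180,226,.03),W(241,219,.03))
# predicted pixel of corners for models
def cor(x,y,yaw,z):
    a=np.radians(yaw); l=np.array([np.cos(a),np.sin(a)]);w=np.array([-l[1],l[0]])
    for sl,sw in((-1,1),(-1,-1)):
        p=np.array([x,y])+sl*.04*l+sw*.024*w; u,v=proj(c,(*p,z)); yield round((u-189+.5)*3.6-.5,1),round((v-124+.5)*3.6-.5,1)
print("pred or bot",*cor(.4634,.3775,69,.0785),"gr bot",*cor(.4652,.379,69,0),"gr top",*cor(.4652,.379,69,.03))
print(r.sense()["tcp_pos"])
```

```text
or bot [0.4267 0.3484] [0.4718 0.3325] top [0.4223 0.346 ] [0.4708 0.3242]
gr bot [0.4314 0.3535] [0.4734 0.3359] top [0.4303 0.3548] [0.4731 0.3351]
pred or bot (np.float64(172.8), np.float64(177.8)) (np.float64(236.3), np.float64(168.7)) gr bot (np.float64(184.6), np.float64(261.2)) (np.float64(245.7), np.float64(251.7)) gr top (np.float64(180.7), np.float64(229.5)) (np.float64(242.6), np.float64(220.1))
[0.4654351  0.37940487 0.1041976 ]
```

>>> servo_tool(targets=[[0.03,0.05,-0.5,0,40],[0.03,0.05,-1,0,40],[0.03,0.05,-1.4,0,40],[0.03,0.05,-1.6,0,40],[0.03,0.05,-1.71,0,40]])

```text
time_s: 4.93
tcp_pos: [0.4661, 0.3807, 0.0531]
ee_rot: [[-0.357, -0.934, -0.0], [-0.934, 0.357, -0.001], [0.001, -0.0, -1.0]]
wrist_force: [-7.9, -3.0, 19.0]
gripper_width: 0.551
gripper_force: 30.0
```

>>> servo_tool(targets=[[0,0,0,0,40],[0,0,0,0,40],[0,0,0,0,50],[0,0,0,0,56],[0,0,0,0,62]])

```text
time_s: 5.35
tcp_pos: [0.4664, 0.3811, 0.0531]
ee_rot: [[-0.358, -0.934, 0.001], [-0.934, 0.358, 0.001], [-0.001, -0.001, -1.0]]
wrist_force: [0.2, -0.1, -0.6]
gripper_width: 0.649
gripper_force: 0.0
```

>>> servo_tool(targets=[[0,0,0,0,70],[0,0,0,0,76],[0,0,0,0,76],[0,0,0.6,0,76],[0,0,1.4,0,80]])

```text
time_s: 5.77
tcp_pos: [0.4649, 0.3793, 0.0924]
ee_rot: [[-0.358, -0.934, -0.004], [-0.934, 0.358, -0.005], [0.006, 0.002, -1.0]]
wrist_force: [0.3, -0.4, 0.7]
gripper_width: 0.885
gripper_force: 0.0
```

>>> servo_tool(targets=[[0,0,1,0,87],[0,0,2,0,87],[0.2,-1,2.7,0.08,87],[0.6,-2.2,2.9,0.16,87],[1,-3.4,2.9,0.24,87]])

```text
time_s: 6.18
tcp_pos: [0.497, 0.2791, 0.1843]
ee_rot: [[-0.119, -0.993, 0.004], [-0.993, 0.119, 0.004], [-0.004, -0.004, -1.0]]
wrist_force: [1.0, 1.3, 0.5]
gripper_width: 1.0
gripper_force: 0.0
```

Run:
```python
from h import *
c=r.capture("side");t=r.capture("top")
u,v=map(int,proj(c,(.465,.379,.04)));print(u,v)
a=c["pixels"][v-40:v+40,u-50:u+50,::-1]; u2,v2=map(int,proj(t,(.465,.379,.04)));print(u2,v2)
b=t["pixels"][v2-40:v2+40,u2-50:u2+50,::-1]
cv2.imwrite("pics/p2.png",cv2.resize(np.hstack([a,b]),None,fx=4,fy=4,interpolation=cv2.INTER_CUBIC))
print("or",blob(t,(3,170,150),(14,255,255),(u2-25,v2-25,u2+25,v2+25),.06))
print("bl",blob(t,(100,120,60),(130,255,255),(370,160,412,195),.108))
```

```text
245 175
228 220
or (33, array([0.4487, 0.3697], dtype=float32), array([4.49400e-01, 3.68900e-01, 1.04000e-02, 2.59000e-02, 5.33306e+01]), 'yaw', np.float64(144.0))
bl (444, array([ 0.5801, -0.0832], dtype=float32), array([ 0.5803, -0.0833,  0.0446,  0.0774, 13.3522]), 'yaw', np.float64(103.3))
```

View pics/p2.png

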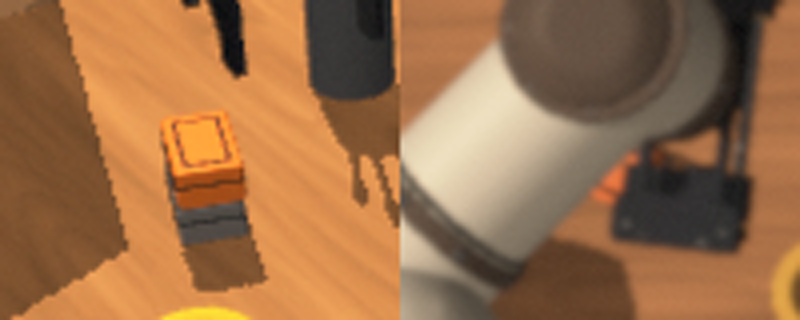

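The orange case sits on the grey one, square to it in the side view. The arm hides it from the top camera, so I'll recheck when the arm is clear. Next is the blue case.

>>> servo_tool(targets=[[0.28,-1.2,0,0.06,87],[0.56,-2.4,0,0.12,87],[0.84,-3.6,0,0.18,87],[1.12,-4.8,0,0.24,87],[1.4,-6,0,0.3,87]])

```text
time_s: 6.7
tcp_pos: [0.5381, 0.0975, 0.1813]
ee_rot: [[0.177, -0.984, 0.0], [-0.984, -0.177, 0.0], [0.0, -0.0, -1.0]]
wrist_force: [0.6, -0.9, 0.0]
gripper_width: 1.001
gripper_force: 0.0
```

>>> servo_tool(targets=[[0.28,-1.2,0,0.035,87],[0.56,-2.4,0,0.035,87],[0.84,-3.6,0,0.035,87],[1.12,-4.8,-0.4,0.035,87],[1.4,-6.07,-1,0.035,87]])

```text
time_s: 7.12
tcp_pos: [0.5815, -0.0834, 0.1534]
ee_rot: [[0.208, -0.978, 0.005], [-0.978, -0.208, 0.0], [0.001, -0.005, -1.0]]
wrist_force: [1.4, 0.3, 0.0]
gripper_width: 0.999
gripper_force: 0.0
```

Run:
```python
from h import *
t=r.capture("top");print(r.sense()["tcp_pos"])
print("or",blob(t,(3,170,150),(14,255,255),(205,195,255,245),.06))
crop(t,"p3.png",205,145,440,255,3.4)
```

```text
[ 0.57940346 -0.08861861  0.1480663 ]
or (477, array([0.466 , 0.3801], dtype=float32), array([4.66300e-01, 3.80600e-01, 8.03000e-02, 4.90000e-02, 6.99094e+01]), 'yaw', np.float64(70.0))
```

View pics/p3.png

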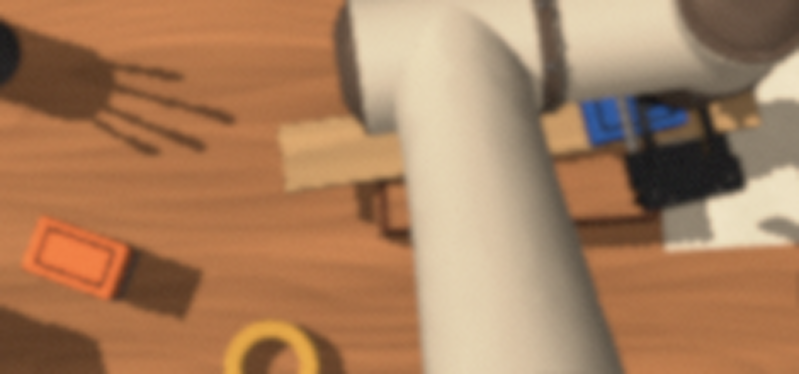

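Orange is at (0.466, 0.380), within about 1.5 mm of grey, and the plank hasn't moved. I'll descend on blue.

>>> servo_tool(targets=[[0,0,-0.3,0,87],[0,0,-0.6,0,87],[0,0,-1,0,87],[0,0,-1.4,0,87],[0,0,-1.71,0,87]])

```text
time_s: 7.58
tcp_pos: [0.5794, -0.0806, 0.0995]
ee_rot: [[0.209, -0.978, -0.001], [-0.978, -0.209, 0.0], [-0.0, 0.001, -1.0]]
wrist_force: [-0.7, -0.7, 0.3]
gripper_width: 1.003
gripper_force: 0.0
```

>>> servo_tool(targets=[[0,0,0,0,70],[0,0,0,0,62],[0,0,0,0,56],[0,0,0,0,52],[0,0,0,0,48]])

```text
time_s: 8.0
tcp_pos: [0.5803, -0.082, 0.1014]
ee_rot: [[0.208, -0.978, 0.002], [-0.978, -0.208, 0.0], [0.0, -0.002, -1.0]]
wrist_force: [-0.3, -0.2, 0.5]
gripper_width: 0.71
gripper_force: 0.0
```

>>> servo_tool(targets=[[0,0,0,0,40],[0,0,0,0,40],[0,0,0,0,40],[0,0,0,0,40],[0,0,0.1,0,40]])

```text
time_s: 8.42
tcp_pos: [0.5792, -0.0822, 0.103]
ee_rot: [[0.207, -0.978, -0.002], [-0.978, -0.207, 0.0], [-0.0, 0.002, -1.0]]
wrist_force: [0.3, 0.1, -1.1]
gripper_width: 0.55
gripper_force: 30.0
```

>>> servo_tool(targets=[[0,0,0.4,0,40],[0,0,0.9,0,40],[0,0,1.5,0,40],[0,0,2.1,0,40],[0,0,2.5,0,40]])

```text
time_s: 8.83
tcp_pos: [0.5799, -0.0823, 0.18]
ee_rot: [[0.207, -0.978, 0.001], [-0.978, -0.207, -0.0], [0.0, -0.001, -1.0]]
wrist_force: [0.3, -0.1, -1.2]
gripper_width: 0.548
gripper_force: 30.0
```

>>> servo_tool(targets=[[-0.26,1.05,0,-0.05,40],[-0.52,2.1,0,-0.1,40],[-0.78,3.15,0,-0.15,40],[-1.04,4.2,0,-0.2,40],[-1.3,5.25,0,-0.25,40]])

```text
time_s: 9.25
tcp_pos: [0.5397, 0.0763, 0.1783]
ee_rot: [[-0.044, -0.999, -0.001], [-0.999, 0.044, -0.0], [0.0, 0.001, -1.0]]
wrist_force: [0.6, 0.1, -0.5]
gripper_width: 0.549
gripper_force: 30.0
```

>>> servo_tool(targets=[[-0.26,1.05,0,-0.05,40],[-0.52,2.1,0,-0.1,40],[-0.78,3.15,0,-0.15,40],[-1.04,4.2,0,-0.2,40],[-1.3,5.25,0,-0.25,40]])

```text
time_s: 9.67
tcp_pos: [0.5007, 0.2339, 0.1783]
ee_rot: [[-0.289, -0.957, -0.001], [-0.957, 0.289, -0.0], [0.001, 0.001, -1.0]]
wrist_force: [0.9, -0.2, -0.9]
gripper_width: 0.547
gripper_force: 30.0
```

>>> servo_tool(targets=[[-0.25,1.1,0,-0.03,40],[-0.5,2.2,0,-0.06,40],[-0.75,3.3,0,-0.06,40],[-1,4.2,0,-0.06,40],[-1.19,4.99,0,-0.06,40]])

```text
time_s: 10.08
tcp_pos: [0.4649, 0.3841, 0.1781]
ee_rot: [[-0.343, -0.939, -0.001], [-0.939, 0.343, -0.001], [0.001, 0.001, -1.0]]
wrist_force: [-0.1, -0.2, -1.0]
gripper_width: 0.551
gripper_force: 30.0
```

>>> servo_tool(targets=[[0,0,-0.4,0,40],[0,0,-0.9,0,40],[0,0,-1.4,0,40],[0,0,-1.4,0,40],[0,0,-1.4,0,40]])

```text
time_s: 10.5
tcp_pos: [0.4656, 0.3818, 0.1356]
ee_rot: [[-0.344, -0.939, -0.002], [-0.939, 0.344, -0.002], [0.003, 0.001, -1.0]]
wrist_force: [0.8, 0.1, -1.7]
gripper_width: 0.552
gripper_force: 30.0
```

Run:
```python
from h import *
s=r.sense();print(s["tcp_pos"],s["ee_rot"][:2,1])
c=r.capture("side")
u0,v0=200,110
crop(c,"p4.png",u0,v0,300,210,6)
s=r.sense();p=s["tcp_pos"];print(p)
def cor(x,y,yaw,z):
    a=np.radians(yaw); l=np.array([np.cos(a),np.sin(a)]);w=np.array([-l[1],l[0]])
    for sl,sw in((-1,1),(-1,-1)):
        q=np.array([x,y])+sl*.04*l+sw*.024*w; u,v=proj(c,(*q,z)); yield round((u-u0+.5)*6-.5,1),round((v-v0+.5)*6-.5,1)
print("pred bl bot",*cor(p[0],p[1],69.7,p[2]-.022),"or bot",*cor(.466,.3803,69.9,.03),"or top",*cor(.466,.3803,69.9,.06),"gr bot",*cor(.465,.379,69,0))
```

```text
[0.46562257 0.3818342  0.13564868] [-0.93904337  0.34379779]
[0.46627647 0.38238908 0.13679473]
pred bl bot (np.float64(215.4), np.float64(305.2)) (np.float64(322.5), np.float64(289.8)) or bot (np.float64(237.1), np.float64(465.2)) (np.float64(339.9), np.float64(448.7)) or top (np.float64(230.3), np.float64(410.7)) (np.float64(334.6), np.float64(394.6)) gr bot (np.float64(241.7), np.float64(519.9)) (np.float64(343.4), np.float64(504.0))
```

View pics/p4.png

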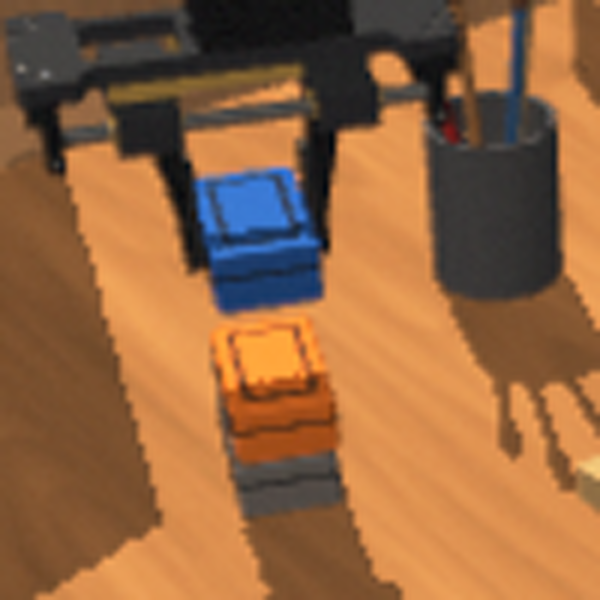

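Run:
```python
from h import *
c=r.capture("side")
W=lambda x,y,z: ray(c,200+(x+.5)/6-.5,110+(y+.5)/6-.5,z)[:2]
l=np.array([np.cos(np.radians(69.7)),np.sin(np.radians(69.7))])
for n,z,a,b in(("bl",.1133,(218,311),(322,297)),("bl@.1145",.1145,(218,311),(322,297)),("or",.03,(237,462),(338,449)),("gr",0,(243,517),(343,500))):
    A,B=W(*a,z),W(*b,z);print(n,((A+B)/2+.04*l).round(4),np.linalg.norm(A-B).round(4),np.degrees(np.arctan2(*(B-A)[::-1])).round(1))
print(r.sense()["tcp_pos"])
```

```text
bl [0.465  0.3794] 0.0464 -21.4
bl@.1145 [0.4641 0.3775] 0.0464 -21.4
or [0.4663 0.3816] 0.0468 -23.3
gr [0.4661 0.3815] 0.0474 -19.6
[0.46656097 0.38272537 0.13745056]
```

>>> servo_tool(targets=[[0,0,-0.5,0,40],[0,0,-1,0,40],[0,0,-1.4,0,40],[0,0,-1.65,0,40],[0,0,-1.78,0,40]])

```text
time_s: 11.02
tcp_pos: [0.4662, 0.3824, 0.0831]
ee_rot: [[-0.344, -0.939, 0.0], [-0.939, 0.344, -0.0], [0.0, -0.0, -1.0]]
wrist_force: [-0.2, 0.1, 0.2]
gripper_width: 0.552
gripper_force: 30.0
```

>>> servo_tool(targets=[[0,0,0,0,40],[0,0,0,0,40],[0,0,0,0,50],[0,0,0,0,56],[0,0,0,0,62]])

```text
time_s: 11.43
tcp_pos: [0.4664, 0.3829, 0.084]
ee_rot: [[-0.344, -0.939, 0.001], [-0.939, 0.344, 0.001], [-0.002, -0.001, -1.0]]
wrist_force: [0.3, 0.2, -0.1]
gripper_width: 0.649
gripper_force: 0.0
```

>>> servo_tool(targets=[[0,0,0,0,70],[0,0,0,0,76],[0,0,0,0,76],[0,0,0.6,0,76],[0,0,1.4,0,80]])

```text
time_s: 11.85
tcp_pos: [0.465, 0.3812, 0.1233]
ee_rot: [[-0.344, -0.939, -0.004], [-0.939, 0.344, -0.005], [0.006, 0.002, -1.0]]
wrist_force: [0.3, 0.5, 0.2]
gripper_width: 0.884
gripper_force: 0.0
```

>>> servo_tool(targets=[[0,0,1,0,87],[0,0,2,0,87],[0.1,-1,2.3,0,87],[0.5,-2.2,2.3,0,87],[0.9,-3.4,2.3,0,87]])

```text
time_s: 12.27
tcp_pos: [0.4932, 0.2803, 0.1956]
ee_rot: [[-0.342, -0.94, 0.002], [-0.94, 0.342, 0.002], [-0.003, -0.001, -1.0]]
wrist_force: [1.3, -0.4, 0.1]
gripper_width: 0.993
gripper_force: 0.0
```

>>> servo_tool(targets=[[1.2,0,0,0,87],[2.4,0,0,0,87],[3.2,0,0,0,87],[3.2,0,0,0,87],[3.2,0,0,0,87]])

```text
time_s: 12.68
tcp_pos: [0.5897, 0.2799, 0.1931]
ee_rot: [[-0.346, -0.938, -0.001], [-0.938, 0.346, -0.001], [0.001, 0.001, -1.0]]
wrist_force: [0.1, 0.1, -0.4]
gripper_width: 0.999
gripper_force: 0.0
```

Run:
```python
from h import *
s=r.sense();print(s["tcp_pos"],s["ee_rot"][:2,1])
c=r.capture("side");t=r.capture("top")
print("bl",blob(t,(100,120,60),(130,255,255),(195,190,260,250),.09))
a=cv2.resize(c["pixels"][130:210,205:285,::-1],(400,400),interpolation=cv2.INTER_CUBIC)
b=cv2.resize(t["pixels"][145:245,275:375,::-1],(400,400),interpolation=cv2.INTER_CUBIC)
cv2.imwrite("pics/p5.png",np.hstack([a,b]))
```

```text
[0.58973448 0.2799136  0.19312455] [-0.93837581  0.34561526]
bl (423, array([0.4646, 0.3771], dtype=float32), array([4.64300e-01, 3.77400e-01, 7.79000e-02, 4.27000e-02, 7.10174e+01]), 'yaw', np.float64(69.7))
```

View pics/p5.png

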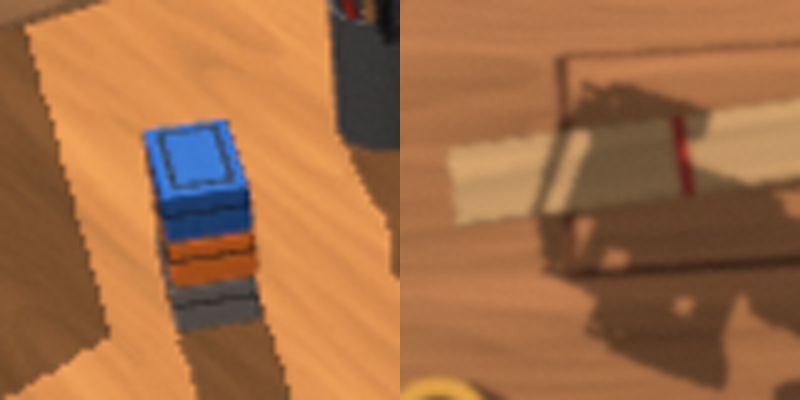

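Side view: the three cases stand in a square column, with blue measured about 3 mm off orange. The right half shows the plank clear, with the tape at about (683,155). Next I'll rectify the top view onto the stand-top plane to measure the outer edge.

```bash
cat >> h.py <<'E'
def rectify(c,z,k=1800,x1=.68,x0=.46,y1=.22,y0=-.22):
    X,Y=np.meshgrid(x1-np.arange(int((x1-x0)*k))/k, y1-np.arange(int((y1-y0)*k))/k,indexing="ij")
    T=c["world_from_camera"]; Q=(np.stack([X,Y,0*X+z],-1)-T[:3,3])@T[:3,:3]
    return cv2.remap(c["pixels"],(c["fx"]*Q[...,0]/Q[...,2]+c["cx"]).astype(np.float32),(c["fy"]*Q[...,1]/Q[...,2]+c["cy"]).astype(np.float32),cv2.INTER_CUBIC)
E
python3 - <<'E'
from h import *
t=r.capture("top"); I=rectify(t,.06); cv2.imwrite("pics/p6.png",I[:,:,::-1])
g=cv2.cvtColor(I,cv2.COLOR_RGB2GRAY).astype(int); k=1800
for x in(.635,.625,.53,.515):
    row=g[int((.68-x)*k)-3:int((.68-x)*k)+4].mean(0); print(x,[(round(.22-j/k,3),int(row[j])) for j in range(int((.22+.092)*k),int((.22+.13)*k),4)])
E
```

```text
0.635 [(-0.092, 136), (-0.094, 136), (-0.096, 133), (-0.098, 121), (-0.101, 103), (-0.103, 90), (-0.105, 90), (-0.107, 109), (-0.109, 133), (-0.112, 152), (-0.114, 166), (-0.116, 181), (-0.118, 194), (-0.121, 203), (-0.123, 209), (-0.125, 213), (-0.127, 214), (-0.129, 213)]
0.625 [(-0.092, 123), (-0.094, 123), (-0.096, 121), (-0.098, 113), (-0.101, 100), (-0.103, 87), (-0.105, 83), (-0.107, 87), (-0.109, 99), (-0.112, 114), (-0.114, 122), (-0.116, 124), (-0.118, 125), (-0.121, 125), (-0.123, 126), (-0.125, 129), (-0.127, 133), (-0.129, 139)]
0.53 [(-0.092, 128), (-0.094, 128), (-0.096, 127), (-0.098, 128), (-0.101, 125), (-0.103, 113), (-0.105, 97), (-0.107, 83), (-0.109, 77), (-0.112, 87), (-0.114, 105), (-0.116, 117), (-0.118, 124), (-0.121, 126), (-0.123, 127), (-0.125, 128), (-0.127, 128), (-0.129, 128)]
0.515 [(-0.092, 124), (-0.094, 125), (-0.096, 126), (-0.098, 127), (-0.101, 125), (-0.103, 115), (-0.105, 99), (-0.107, 85), (-0.109, 79), (-0.112, 82), (-0.114, 97), (-0.116, 115), (-0.118, 124), (-0.121, 127), (-0.123, 128), (-0.125, 129), (-0.127, 128), (-0.129, 128)]
```

View pics/p6.png

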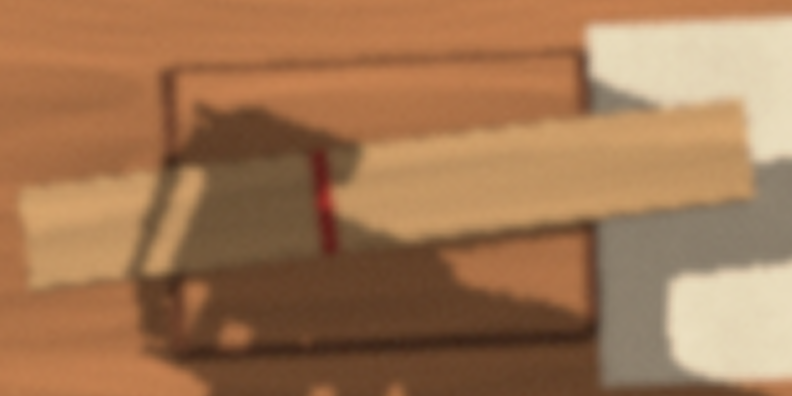

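The rectified view shows the stand's outer edge running from (588,50) to (600,332). The tape's centre is at (324,202), and the plank lies about 4.4° off square. The tail grasp point is (0.549, 0.175), and the tape has to travel about 153 mm outward.

>>> servo_tool(targets=[[-0.27,-0.7,-0.4,0.1,87],[-0.54,-1.4,-0.8,0.2,87],[-0.81,-2.1,-1.2,0.3,87],[-1.08,-2.8,-1.6,0.4,87],[-1.35,-3.5,-2,0.473,87]])

```text
time_s: 13.25
tcp_pos: [0.5471, 0.1751, 0.1344]
ee_rot: [[0.128, -0.992, 0.001], [-0.992, -0.128, 0.0], [-0.0, -0.001, -1.0]]
wrist_force: [-0.6, -0.3, -0.4]
gripper_width: 0.997
gripper_force: 0.0
```

>>> servo_tool(targets=[[0,0,0,0,87],[0,0,-0.5,0,87],[0,0,-1,0,87],[0,0,-1.4,0,80],[0,0,-1.68,0,75]])

```text
time_s: 13.67
tcp_pos: [0.5477, 0.176, 0.0834]
ee_rot: [[0.122, -0.992, -0.0], [-0.992, -0.122, -0.0], [0.0, 0.0, -1.0]]
wrist_force: [0.5, -0.3, -0.0]
gripper_width: 0.92
gripper_force: 0.0
```

>>> servo_tool(targets=[[0,0,0,0,70],[0,0,0,0,66],[0,0,0,0,62],[0,0,0,0,59],[0,0,0,0,56]])

```text
time_s: 14.08
tcp_pos: [0.549, 0.1758, 0.0847]
ee_rot: [[0.122, -0.993, 0.001], [-0.993, -0.122, 0.001], [-0.001, -0.002, -1.0]]
wrist_force: [-0.2, -0.1, 0.3]
gripper_width: 0.678
gripper_force: 0.0
```

>>> servo_tool(targets=[[0,0,0,0,53],[0,0,0,0,48],[0,0,0,0,45],[0,0,0,0,45],[0,0,0,0,45]])

```text
time_s: 14.5
tcp_pos: [0.5488, 0.1756, 0.0843]
ee_rot: [[0.122, -0.993, 0.001], [-0.993, -0.122, 0.0], [-0.0, -0.001, -1.0]]
wrist_force: [-1.6, 0.5, 4.5]
gripper_width: 0.625
gripper_force: 30.0
```

Run:
```python
from h import *
t=r.capture("top")
s=r.sense();print(s["tcp_pos"],s["ee_rot"][:2,1],s["wrist_force"],s["moment"],s["gripper_force"],s["gripper_width"])
print("tape",blob(t,(0,150,70),(6,255,255),(325,165,365,205),.078), blob(t,(172,150,70),(180,255,255),(325,165,365,205),.078))
```

```text
[0.54882574 0.1756109  0.08430168] [-0.99256027 -0.1217522 ] [-1.63640044  0.48220215  4.02685049] [0.16532375 0.33253249 0.01721828] 29.99481976032257 0.6283186202938261Traceback (most recent call last):
  File "<stdin>", line 4, in <module>
  File "h.py", line 14, in blob
    n,l,s,_=cv2.connectedComponentsWithStats(m); k=1+np.argmax(s[1:,4]); ys,xs=np.nonzero(l==k)
                                                     ~~~~~~~~~^^^^^^^^^
    return _wrapfunc(a, 'argmax', axis=axis, out=out, **kwds)
    return bound(*args, **kwds)
ValueError: attempt to get argmax of an empty sequence
```

>>> servo_tool(targets=[[0.02,-0.2,0,-0.005,45],[0.05,-0.5,0,-0.01,45],[0.08,-0.85,0,-0.015,45],[0.11,-1.2,0,-0.02,45],[0.13,-1.5,0,-0.025,45]])

```text
time_s: 14.97
tcp_pos: [0.5531, 0.1295, 0.0843]
ee_rot: [[0.096, -0.995, 0.001], [-0.995, -0.096, 0.001], [-0.001, -0.002, -1.0]]
wrist_force: [-0.5, 3.8, 4.5]
gripper_width: 0.629
gripper_force: 30.0
```

>>> servo_tool(targets=[[0.03,-0.35,0,-0.006,45],[0.06,-0.7,0,-0.012,45],[0.09,-1.05,0,-0.018,45],[0.12,-1.4,0,-0.024,45],[0.15,-1.75,0,-0.03,45]])

```text
time_s: 15.38
tcp_pos: [0.5574, 0.0768, 0.0843]
ee_rot: [[0.066, -0.998, 0.001], [-0.998, -0.066, 0.001], [-0.0, -0.001, -1.0]]
wrist_force: [-0.8, 3.3, 5.9]
gripper_width: 0.627
gripper_force: 30.0
```

>>> servo_tool(targets=[[0.03,-0.3,0,-0.005,45],[0.06,-0.6,0,-0.01,45],[0.09,-0.9,0,-0.015,45],[0.11,-1.1,0,-0.02,45],[0.12,-1.2,0,-0.023,45]])

```text
time_s: 15.8
tcp_pos: [0.5609, 0.0405, 0.0843]
ee_rot: [[0.042, -0.999, 0.001], [-0.999, -0.042, 0.0], [-0.0, -0.001, -1.0]]
wrist_force: [-0.5, 3.8, 6.0]
gripper_width: 0.627
gripper_force: 30.0
```

Run:
```python
from h import *
t=r.capture("top")
s=r.sense();print(s["tcp_pos"],s["ee_rot"][:2,1],s["wrist_force"],s["moment"])
I=rectify(t,.078,x1=.65,x0=.50,y1=-.02,y0=-.32,k=2600); cv2.imwrite("pics/p7.png",I[:,:,::-1])
print(np.array([[int(I[i,j,0])-int(I[i,j,1]) for j in range(0,780,13)] for i in range(100,330,25)]).max(1))
```

```text
[0.56095101 0.04017745 0.08428536] [-0.99911228 -0.04211316] [ 0.22710083 -0.2916208   5.16590262] [ 0.29979985 -0.20523174 -0.01682166]
[ 40  42  98 106  98  66  65  63  35  56]
```

>>> servo_tool(targets=[[0,-0.12,0,0,45],[0.01,-0.25,0,0,45],[0.01,-0.4,0,0,45],[0.02,-0.52,0,0,45],[0.02,-0.57,0,0,45]])

```text
time_s: 16.27
tcp_pos: [0.5615, 0.0238, 0.0843]
ee_rot: [[0.043, -0.999, 0.001], [-0.999, -0.043, 0.0], [-0.0, -0.001, -1.0]]
wrist_force: [-1.1, 2.2, 5.4]
gripper_width: 0.626
gripper_force: 30.0
```

>>> servo_tool(targets=[[0,0,0,0,45],[0,0,0,0,45],[0,0,0,0,45],[0,0,0,0,45],[0,0,0,0,45]])

```text
time_s: 16.68
tcp_pos: [0.5615, 0.0236, 0.0843]
ee_rot: [[0.043, -0.999, 0.001], [-0.999, -0.043, -0.0], [0.0, -0.001, -1.0]]
wrist_force: [0.1, 2.4, 5.6]
gripper_width: 0.628
gripper_force: 30.0
```

Run:
```python
from h import *
t=r.capture("top")
s=r.sense();print(s["tcp_pos"],s["ee_rot"][:2,1],s["wrist_force"],s["moment"])
k=2600;I=rectify(t,.078,x1=.65,x0=.48,y1=.02,y0=-.28,k=k); cv2.imwrite("pics/p8.png",I[:,:,::-1])
d=I[...,0].astype(int)-I[...,1]-20*0; 
for x in(.59,.58,.57,.56,.55):
    w=np.clip(I[int((.65-x)*k),:,0].astype(float)-1.9*I[int((.65-x)*k),:,1],0,None); j=np.arange(len(w)); lo,hi=int(.10*k),int(.16*k); w=w[lo:hi]; print(x,"tape y",round(.02-(w*j[lo:hi]).sum()/max(w.sum(),1e-9)/k,4),int(w.sum()))
```

```text
[0.56145146 0.0236337  0.08429899] [-0.99907053 -0.04309454] [0.55134865 1.74984888 5.51571733] [ 0.60793887 -0.10221417 -0.02491186]
0.59 tape y -0.1109 555
0.58 tape y -0.1113 697
0.57 tape y -0.1113 464
0.56 tape y -0.1124 495
0.55 tape y -0.1127 474
```

View pics/p8.png

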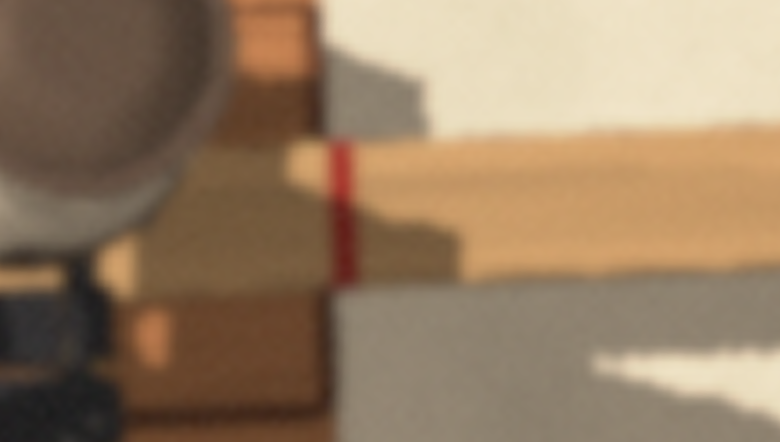

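The tape's centre is at column 342 and the stand edge runs through about columns 323–334, which the lower plane shifts slightly inward. After correcting for that, the tape is at y ≈ -0.1118 and the edge at about -0.110 to -0.112. The plank is square to within about 1°, held at 30 N and pressed flat, so I'll hand in.

```bash
python3 -c "
from station import r
print(r.finish_job())"
```

```text
the job is handed in; nothing more can be done
None
```

I handed the job in but got no verdict back: the grey-orange-blue column is standing, the plank's tape is within about 2 mm of the stand's outer edge and square to it within about 1°, and the fingers still hold its tail.

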